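# Press the hand programmer onto the circuit board and hold it there

### The arm

A 6-joint arm with a two-finger parallel gripper is mounted at the origin on a cart in front of the work surface, level with it; the furniture and walls round the work are solid. World frame = base frame: x ahead of the robot, y to its left, z up, the work surface at z = 0. Lengths are in m, angles in rad, forces in N, time in s.
With the tool pointing down it reaches from about 0.35 to 0.775 m from the base axis. Payload 7.3 kg.
Tool frame: the origin (TCP) lies on the centre line of the jaws, within the pads' length; the fingertips stand 17 mm ahead of it and the grasp point (between the pads) lies 2 mm behind it (robot.tip_extent is the distance from the TCP to the fingertips, in m); z points along the fingers, y is the line along which they close (so a half turn about z gives the same grasp; the last joint's range is limited). The gripper opens to 92 mm and grips with 3 to 60 N. Pads are 19 mm wide; open, the fingers measure 130 mm over their backs; the gripper's body (75 mm by 190 mm) begins 47 mm behind the grasp point.
Start: joints at [-1.494, 0.342, 1.524, -0, 1.275, -0.146], TCP at [0.116, -0.512, 0.212] pointing down, gripper open.
Joint ranges: [-2.53, 2.53], [-0.77, 2.02], [0.04, 2.7], [-1, 4.14], [0.28, 2.66], [-3.11, 3.11]. Speed limits (rad/s): [2.57, 2.57, 3.14, 3.14, 3.14, 3.14].

### API

Orientations are given as [roll, pitch, yaw] about the fixed x, y, z axes, in that order (R = Rz(yaw) Ry(pitch) Rx(roll)).
In Python, from cell import robot gives the robot as it stands.
- The arm moves only by the tool step_arm, never from a script. Its argument "motion" is a list of rows, each a list of 2 entries, a list of its own where there are three numbers: the shift along the tool's x, y, z in units of 60 mm (1.0 is 60 mm), then the turn about the tool's z in rad. In form: [[[x, y, z], spin], ...]. A call has 1 to 10 rows; each row is the pose to reach, as a shift and turn from the pose commanded when the call began, along the tool's axes at that moment; what a row does not reach only later rows make up. A row lasts 1/8 s, in which the tool goes at most 62.5 mm and 10.7 degrees, less where a joint would pass 70% of its speed; a pose out of reach is approached as far as the arm can. A call with a gripper value outside its range is refused whole. "hand" is the closure in counts, from 0 (fully open) to 255 (shut), set as the call begins (left out, the last holds). The fingers move at their own pace and stop on an object; "squeeze" is the grip in N (left out, the last holds). Time passes only in rows, so rows that repeat a pose let the fingers close. It gives the time, the measured TCP pose, the force, the opening and the grip force at its end, in the units of the state.
- robot.observe(): the state, without advancing time (a new reading comes with each control period).
- robot.read_camera(name): name is "side" or "top" or "wrist"; returns a dict with "pixels" (480x640x3 uint8, red, green, blue), "intrinsics" (3x3 intrinsics, pixels), "xyz" and "rotation" of the camera in the world; the wrist camera has in their place "T_tool_cam" (4x4, takes a point from camera to tool coordinates, whose origin is the TCP and whose axes are the flange's). Camera axes: x right, y up, looking along -z (the intrinsics and any distortion apply to the point x, -y, -z); pixel columns grow to the right and rows downward; lengths in m; the calibration is good to about 2 mm. A picture is of the moment at which its call begins: read the wrist's pose just before it. There is no depth.
- robot.hand_in(): hands the job in; it is judged then, once.
The state is a dict: "time": time; "qpos": joint angles; "qvel": joint speeds; "joint_efforts": joint torques, N m; "tool_pos": TCP position; "tool_rot": TCP orientation; "contact_force": force on the tool from outside, world axes, zero at the start; "torque": the same for the moment, N m; "opening": finger opening in m; "grip_force": force on a finger pad.
Only numpy, scipy, OpenCV 4.12 (cv2) and the standard library are available. Lean on these libraries where they do the work, as an engineer would, in place of code of your own. Each camera call takes 0.05 s, during which the arm holds its last target. There are 200 camera calls.

### The job

Take the hand programmer with the rectangular nose off its hook (its wire loop must rise over the hook's lip and then be drawn off) and push the nose straight down into the guide collar of the programming jig until the light line scribed round the nose is level with the collar's rim, which puts the sprung contacts 6 mm in, two thirds of their 9 mm. Keep it at that depth for at least two seconds while the board is programmed, and finish still holding it pressed there. Never drive the contacts right home, leave the round probe hanging on its hook and do not push the other things about.

Things in the scene. Friction and masses are not known exactly. Their poses are not given: they have to be found in the camera images.
- programmer: Hand programmer, about 0.16 kg: grey housing 40 (x) x 30 (y) x 60 (z) mm with black ribs on its y faces, where it is gripped. Origin: centre of the housing's underside; z up. At the start it hangs upright and at rest by the wire loop on its top, from one of the holder's two hooks, axes parallel to the holder's. Either way round (half turn about z) fits the jig and counts
- nose_end (a point): Centre of the end of the programmer's black rectangular nose, 26 (x) x 18 (y) mm, which reaches from the housing's underside (z = 0) down 20 mm. A light line is scribed round the nose 5 mm below the housing. Below this point the sprung contact block, 20 x 12 mm with brass pins, sticks out 12 mm more
- loop_bar (a point): Middle of the level top bar of the programmer's steel wire loop, 88 mm above its origin. Wire 4 mm thick; the loop lies in the programmer's y-z plane, its legs at y = -12 and +12 mm; clear opening 20 mm wide and 26 mm high above the housing's top (z = 60 mm)
- contacts (a joint): Travel in m of the contact block up into the nose: 0 = fully out, 0.009 = fully in (solid). Spring: 3 N to start moving, then 1 N more per mm (9 N at 6 mm, 12 N at 9 mm). It springs out again when let go; no catch
- pin_tips (a point): Centre of the lower ends of the contact pins, 32 mm below the programmer's origin while the contacts are out; moves with the contact block
- jig: Programming jig, fixed: grey base plate 130 (x) x 104 (y) mm, circuit board, clear top plate 104 x 92 mm (top 32 mm up, corner nuts to 37.5 mm) and in its middle a black guide collar, 46 x 38 mm outside. Origin: on the bench under the collar's axis; z up; turned about z by up to 0.35 rad
- collar_top (a point): Centre of the collar's opening at its rim, 37 mm above the bench. The opening is 29 (jig x) x 21 (jig y) mm, open down to the board, with a 4 mm 45 degree chamfer inside the rim. When the programmer's underside is 11 mm above the rim the pins touch the board; 5 mm above it the scribed line is level with the rim (travel 6 mm); 2 mm above it the contacts are solid
- pads (a point): Centre of the contact pads on the board's top face, on the collar's axis, 16 mm above the bench
- holder: Tool holder, fixed: grey steel back plate with peg holes, 190 mm wide (y), at x = +46 mm, 177 mm high, on two flat feet (x = -57 to +57 mm, y = -82 and +82 mm), from which two flat strip hooks run to -x at y = -62 and +62 mm. Origin: middle of the feet, on the bench; z up. It stands at the right, turned about z by -0.4 to -0.9 rad, so that its hooks point towards the robot and to the left
- hook_a (a point): Hook at y = +62 mm of the holder: point on the strip's top face, 165 mm above the bench, where a loop hangs. Strip 12 mm wide, 3 mm thick; 30 mm further to the holder's -x it ends in an upturned lip, top 8 mm above the strip. A hanging tool must rise 9 to 21 mm (more, and its housing hits the strip from below), then go 45 mm to the holder's -x to be clear
- hook_b (a point): The same point on the like hook at y = -62 mm of the holder
- round_probe: Round black probe that hangs from the other hook (which tool is on which hook varies): barrel 28 mm in diameter, 60 mm high, thin round nose, the same wire loop. Origin: centre of the barrel's underside. Not needed: leave it hanging
- usb_drive: Small memory stick, 18 x 53 mm, lying on the bench; bystander
- cutters_red: Small cutters with red grips, 56 x 108 mm, lying on the bench; bystander
- board_3: Small loose circuit board, 32 x 50 mm; bystander
- tweezers: Steel tweezers, 122 mm long, lying on the bench; bystander
- screw_tray: Open dark tray of small screws, 60 x 90 x 16 mm; bystander
- green_tin: Green tin with white lid, 64 mm in diameter, 93 mm high; bystander
Mind the look-alikes: they are no part of the job. What is shaped like the programmer but purple is not meant.

How it is judged:
By the outcome, as a careful person would: the job done as asked, in the order asked, and still so for the second after the job is handed in, while the arm keeps its last pose, push and grip.
It also fails if it takes over 43 s, if anything falls off the work surface, if the arm or the gripper's body presses on something with over 40 N, if the wrist force passes 120 N, or if a joint passes its speed limit or range.

## Working session

There is one attempt and no reset: what is moved stays moved. The work goes in short steps, Python scripts to look and compute and a tool call to move; the robot and the scene stay as the last step left them, time stands still between calls to the robot, and variables do not carry over. Pictures are saved under pics/ and viewed, at most 10 in all, crops included, and the job is handed in when it is done.

Besides the shell and the picture viewer there is one more tool, called after "Emit:" as name([rows], argument=value, ...), one row to a line, values as JSON. step_arm: Moves the arm, as the interface text tells. Its arguments: {"type":"object","properties":{"motion":{"type":"array"},"hand":{"type":"number"},"squeeze":{"type":"number"}},"required":["motion"]}

```bash
mkdir -p pics
python3 - <<'E'
from cell import robot
import cv2,pickle
s=robot.observe(); print(s['tool_pos'],s['tool_rot'],s['time'])
for n in ("side","top"):
    d=robot.read_camera(n); pickle.dump(d,open(f'{n}.pkl','wb'))
    cv2.imwrite(f'pics/{n}0.png',d['pixels'][:,:,::-1]); print(n,d['intrinsics'],d['xyz'],d['rotation'],[k for k in d])
E
```

```text
[ 0.11598541 -0.51156918  0.21134881] [-3.14004732e+00 -2.38103042e-04  2.22789381e-01] 0.0
side [[540.00372834   0.         320.91383284]
 [  0.         540.00372834 235.20987098]
 [  0.           0.           1.        ]] [0.09049572 0.93703761 1.02911955] [ 8.73520185e-01  4.07037835e-04 -2.78180459e+00] ['pixels', 'intrinsics', 'xyz', 'rotation']
top [[556.91020596   0.         327.39370327]
 [  0.         556.91020596 231.45473499]
 [  0.           0.           1.        ]] [ 0.21166554 -0.09734241  1.71423079] [ 0.15596688  0.00998918 -1.54408343] ['pixels', 'intrinsics', 'xyz', 'rotation']
```

View pics/side0.png

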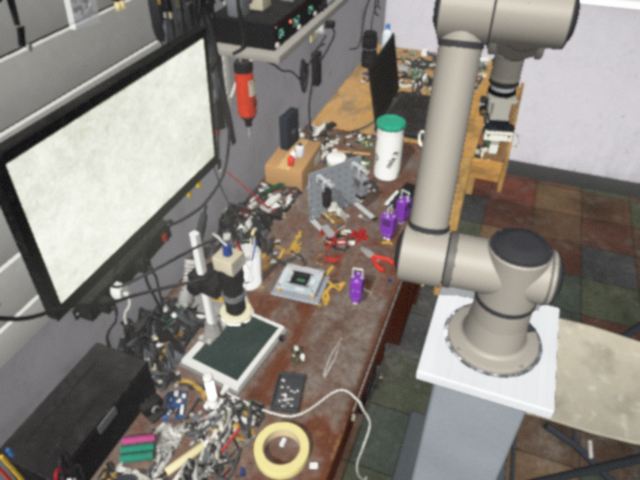

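View pics/top0.png

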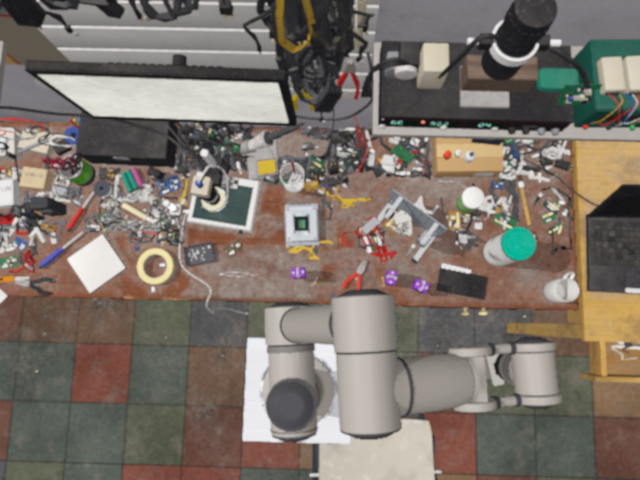

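The side view shows the jig near (302,283) and the holder near (335,190). In the top view the jig is near (302,225) and the holder near (400,225). The purple look-alikes stand closer to the robot. I'll zoom in.

```bash
cat > h.py <<'E'
import numpy as np,cv2,pickle
from scipy.spatial.transform import Rotation as R
def cam(d,tool=None):
    """returns K, C, Rwc"""
    if 'T_tool_cam' in d:
        s=tool; Rt=R.from_euler('xyz',s['tool_rot']).as_matrix(); T=np.array(d['T_tool_cam'])
        return np.array(d['intrinsics']),Rt@T[:3,3]+s['tool_pos'],Rt@T[:3,:3]
    return np.array(d['intrinsics']),np.array(d['xyz']),R.from_euler('xyz',d['rotation']).as_matrix()
def proj(c,p):
    K,C,M=c; q=(np.atleast_2d(p)-C)@M; q=q*[1,-1,-1]; u=q@K.T; return u[:,:2]/u[:,2:]
def ray(c,uv):
    K,C,M=c; v=np.linalg.solve(K,[uv[0],uv[1],1])*[1,-1,-1]; v=M@v; return C,v/np.linalg.norm(v)
def onz(c,uv,z):
    C,v=ray(c,uv); return C+v*(z-C[2])/v[2]
def tri(c1,u1,c2,u2):
    A=[];b=[]
    for c,u in((c1,u1),(c2,u2)):
        C,v=ray(c,u); P=np.eye(3)-np.outer(v,v); A.append(P);b.append(P@C)
    return np.linalg.lstsq(np.vstack(A),np.hstack(b),rcond=None)[0]
E
python3 - <<'E'
from h import *
s=pickle.load(open('side.pkl','rb'));t=pickle.load(open('top.pkl','rb'))
def crop(d,x,y,w,h,f): return cv2.resize(d['pixels'][y:y+h,x:x+w,::-1],None,fx=f,fy=f,interpolation=cv2.INTER_CUBIC)
a=crop(s,265,150,160,160,5)[:, :400*2]
b=crop(t,275,180,180,115,4)
cv2.imwrite('pics/c1.png',cv2.resize(a,(600,600))); 
cv2.imwrite('pics/c2.png',b)
ct=cam(t);
for uv in((302,225),(395,215),(300,272),(391,279)): print(uv,onz(ct,uv,0.03))
E
```

```text
(302, 225) [0.49405397 0.00498727 0.03      ]
(395, 215) [ 0.53234425 -0.27971825  0.03      ]
(300, 272) [0.34963307 0.00616722 0.03      ]
(391, 279) [ 0.33561371 -0.26921384  0.03      ]
```

View pics/c1.png

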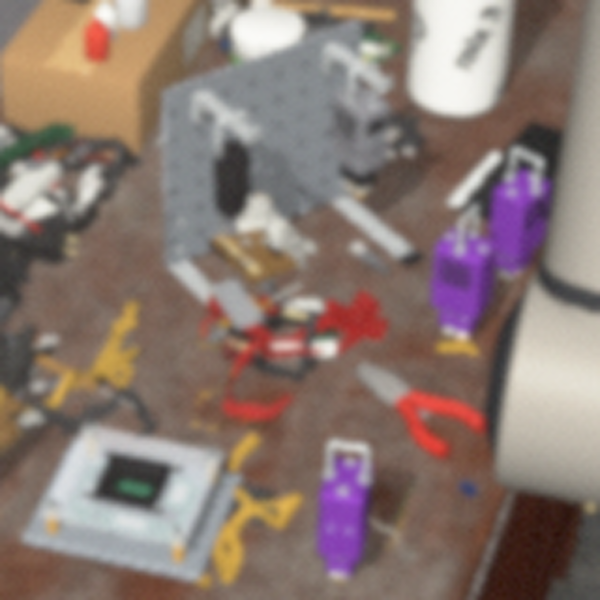

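View pics/c2.png

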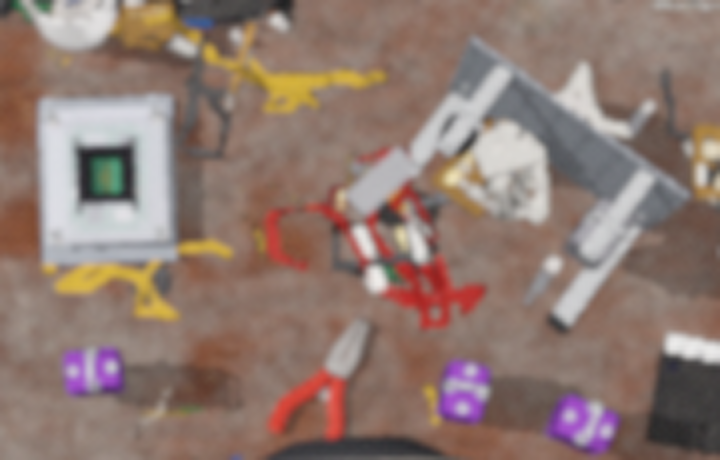

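The grey programmer hangs on the hook at the right, c2 (600,235), which is hook_b at holder y = -62. The round black probe hangs on the other hook. The holder's top plate edge runs from c2 (472,38) to (690,192). Next I estimate both poses.

Run:
```python
from h import *
s=pickle.load(open('side.pkl','rb'));t=pickle.load(open('top.pkl','rb'))
cs,ct=cam(s),cam(t)
T=lambda x,y:(275+x/4,180+y/4); S=lambda x,y:(265+x/3.75,150+y/3.75)
L=onz(ct,T(474,40),.177);Rr=onz(ct,T(689,191),.177)
print('plate',L,Rr,np.linalg.norm(L-Rr))
print('tri',tri(ct,T(474,40),cs,S(165,92)),tri(ct,T(689,191),cs,S(362,22)))
d=(L-Rr)/np.linalg.norm(L-Rr); yaw=np.arctan2(-d[0],d[1]);print('yaw',yaw)
M=R.from_euler('z',yaw).as_matrix(); m=(L+Rr)/2
for px in(.046,.05):
    o=m-M@[px,0,.177]; print('origin',o,'hookb',o+M@[0,-.062,.165])
# feet ends check
for f in([-.057,-.082,0],[-.057,.082,0],[0,-.062,.165],[-.03,-.062,.173],[0,.062,.165],[-.03,.062,.173]):
    u=proj(ct,o+M@f)[0]; v=proj(cs,o+M@f)[0]; print(f,(u-[275,180])*4,(v-[265,150])*3.75)
# jig: base corners z~? 
img=t['pixels'];g=cv2.cvtColor(img,cv2.COLOR_RGB2GRAY)[200:250,290:316]
mask=np.zeros((480,640),np.uint8);mask[205:245,288:318]=(cv2.cvtColor(img,cv2.COLOR_RGB2GRAY)[205:245,288:318]<90)
cn=max(cv2.findContours(mask,0,1)[0],key=cv2.contourArea);print(cv2.minAreaRect(cn)); print('collar',onz(ct,cv2.minAreaRect(cn)[0],.037))
```

```text
plate [ 0.57605945 -0.25900489  0.177     ] [ 0.47177604 -0.40970809  0.177     ] 0.18326615382211914
tri [ 0.57707189 -0.25937433  0.1732332 ] [ 0.47034215 -0.41128794  0.17121826]
yaw -0.6053222488209854
origin [ 4.86091085e-01 -3.08181248e-01  5.55111512e-17] hookb [ 0.4508114  -0.35916501  0.165     ]
origin [ 4.82801810e-01 -3.05905139e-01  5.55111512e-17] hookb [ 0.44752213 -0.3568889   0.165     ]
[-0.057, -0.082, 0] [553.7182732  331.53374696] [418.12575584 262.45609908]
[-0.057, 0.082, 0] [380.4731549 207.637237 ] [255.46527862 336.448456  ]
[0, -0.062, 0.165] [610.30256442 226.00179693] [365.75068262  68.27475154]
[-0.03, -0.062, 0.173] [587.71273103 258.73189261] [390.39350277  77.01644238]
[0, 0.062, 0.165] [465.71865779 123.74829407] [235.96471116 119.58278271]
[-0.03, 0.062, 0.173] [442.24557321 155.46864311] [259.41660218 129.46117581]
((301.0, 223.0), (12.0, 12.0), 90.0)
collar [0.49900208 0.00782976 0.037     ]
```

```bash
cat >> h.py <<'E'
def go(robot,p,yaw,N=None):
    "shift in tool axes (60 mm units) and spin from present measured pose"
    s=robot.observe(); Rt=R.from_euler('xyz',s['tool_rot']).as_matrix()
    d=Rt.T@(np.array(p)-s['tool_pos'])/.06; print('t',s['time'],'shift',d.round(3),'spin',round((s['tool_rot'][2]-yaw+np.pi)%(2*np.pi)-np.pi,4),'from',np.round(s['tool_pos'],4),np.round(s['tool_rot'],4))
E
python3 - <<'E'
from h import *
from cell import robot
d=robot.read_camera('wrist'); print(d['T_tool_cam'],d['intrinsics'])
M=R.from_euler('z',-.605).as_matrix()
go(robot,np.array([.449,-.358,.3])+M@[-.06,0,0],-.605)
E
```

```text
[[-2.12170435e-04  9.56811068e-01  2.90710397e-01  7.95522045e-02]
 [ 9.99999524e-01 -7.39040627e-05  9.73073416e-04 -7.20345798e-04]
 [ 9.52532094e-04  2.90710465e-01 -9.56810597e-01 -1.72234599e-01]
 [ 0.00000000e+00  0.00000000e+00  0.00000000e+00  1.00000000e+00]] [[357.22529852   0.         317.49942516]
 [  0.         357.22529852 238.96085826]
 [  0.           0.           1.        ]]
t 0.15 shift [ 5.303 -2.01  -1.472] spin 0.8278 from [ 0.116  -0.5117  0.2115] [-3.1405e+00 -1.0000e-04  2.2280e-01]
```

Emit:
step_arm([
  [[0,0,-0.8],0],
  [[0.8,-0.3,-1.47],0.15],
  [[1.7,-0.6,-1.47],0.3],
  [[2.6,-1.0,-1.47],0.45],
  [[3.5,-1.3,-1.47],0.6],
  [[4.4,-1.7,-1.47],0.75],
  [[5.3,-2.0,-1.47],0.828],
  [[5.3,-2.0,-1.47],0.828],
  [[5.3,-2.0,-1.47],0.828],
  [[5.3,-2.0,-1.47],0.828],
], hand=0)

```text
time: 1.4
tool_pos: [0.3986, -0.3256, 0.3001]
tool_rot: [3.141, 0.0, -0.607]
contact_force: [-0.3, -0.7, 0.2]
opening: 0.0918
grip_force: 0.0
```

Run:
```python
from h import *
from cell import robot
s=robot.observe(); d=robot.read_camera('wrist'); pickle.dump((s,d),open('w1.pkl','wb'))
print(s['time'],s['tool_pos'],s['tool_rot'],s['qpos'],s['contact_force'])
cv2.imwrite('pics/w1.png',d['pixels'][:,:,::-1]); c=cam(d,s)
M=R.from_euler('z',-.605).as_matrix();o=np.array([.449,-.358,0])
for p in([0,0,.165],[-.03,0,.173],[0,0,.139],[-.02,.015,.139],[.046,.05,.177],[.046,-.033,.177]):print(p,proj(c,o+M@p))
```

```text
1.4 [ 0.39864973 -0.32555373  0.3001424 ] [ 3.14128409e+00  2.79696034e-04 -6.06639342e-01] [-8.33557337e-01  2.69268928e-01  1.38486252e+00 -3.64837817e-04
  1.48766432e+00  1.34390862e+00] [-0.27361504 -0.71355731  0.19748654]
[0, 0, 0.165] [[316.51880436 153.66888484]]
[-0.03, 0, 0.173] [[316.59066211 190.85162007]]
[0, 0, 0.139] [[316.58685276 151.86493911]]
[-0.02, 0.015, 0.139] [[300.41631587 174.12975203]]
[0.046, 0.05, 0.177] [[251.28982319  93.37980672]]
[0.046, -0.033, 0.177] [[359.24909925  93.16773283]]
```

View pics/w1.png

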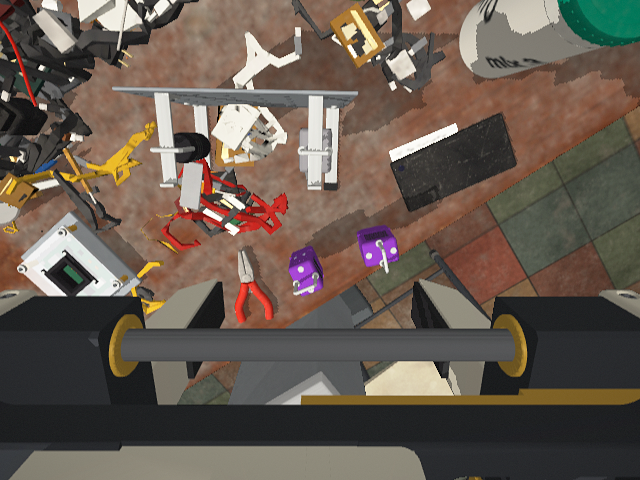

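The wrist view shows the hook strip at column about 316 with its lip at row about 188. The programmer's loop bar is at row about 152 and its housing spans columns 300–333. The jig collar is at about (70,272). I'll crop for detail.

Run:
```python
from h import *
s,d=pickle.load(open('w1.pkl','rb'))
i=d['pixels'][:,:,::-1]
a=cv2.resize(i[85:200,270:370],None,fx=4,fy=4,interpolation=cv2.INTER_CUBIC)
b=cv2.resize(i[205:325,10:150],None,fx=2.8,fy=2.8,interpolation=cv2.INTER_CUBIC)
o=np.zeros((460,800,3),np.uint8);o[:460,:400]=a;o[:b.shape[0],400:400+b.shape[1]]=b
cv2.imwrite('pics/w1c.png',o)
```

```text
(no output)
```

View pics/w1c.png

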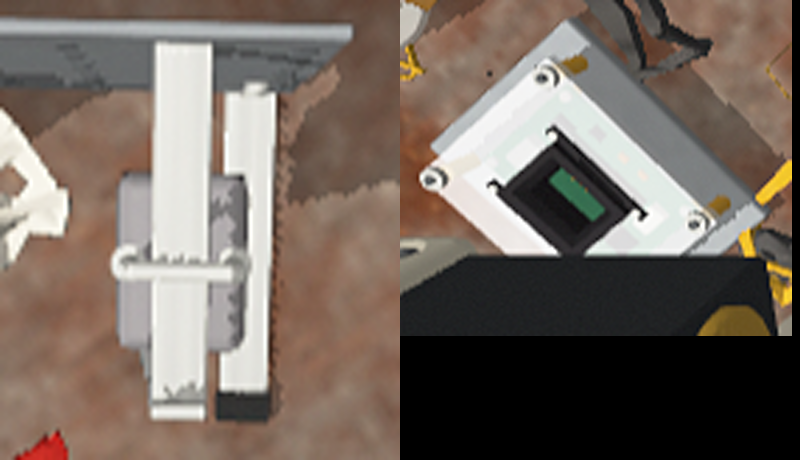

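The loop bar runs from crop (127,262) to (235,268). The strip's centre line runs from (184,42) to (179,400), and the plate top lies along full-image (113,88)–(357.5,92).

Run:
```python
from h import *
from cell import robot
s,d=pickle.load(open('w1.pkl','rb')); c=cam(d,s)
F=lambda x,y:(270+x/4,85+y/4)
ang=lambda a,b:np.arctan2((b-a)[1],(b-a)[0])
l,r=onz(c,(113.5,88.5),.177),onz(c,(357.5,92),.177);print('plate',l,r,np.linalg.norm(l-r),ang(r,l)-np.pi/2)
a,b=onz(c,F(180,400),.165),onz(c,F(184,42),.165);print('strip',a,b,ang(a,b))
p,q=onz(c,F(127,262),.167),onz(c,F(237,269),.167);print('bar',p,q,(p+q)/2,ang(q,p)-np.pi/2,np.linalg.norm(p-q))
h=[onz(c,F(*x),.139) for x in((120,176),(245,176),(245,350),(119,348))];print('housing',np.mean(h,0),[np.linalg.norm(h[i]-h[i-1]) for i in range(4)],ang(h[3],h[0]),ang(h[2],h[1]))
m=(l+r)/2;yaw=ang(r,l)-np.pi/2;M=R.from_euler('z',yaw).as_matrix();print('bar in holder',M.T@((p+q)/2-(m-M@[.046,0,.177])))
J=lambda x,y:(10+(x-400)/2.8,205+y/2.8)
# plate corners nuts z .0375 
n=[onz(c,J(*x),.0375) for x in((547,74),(434,178),(697,218))];print('nuts',n,ang(n[2],n[0]),ang(n[0],n[1]),np.linalg.norm(n[2]-n[0]),np.linalg.norm(n[1]-n[0]),'centre',(n[1]+n[2])/2)
```

```text
plate [ 0.5782028  -0.25848303  0.177     ] [ 0.46953332 -0.41065424  0.177     ] 0.18698966519878735 -0.620143999452537
strip [ 0.42819099 -0.34193816  0.165     ] [ 0.48653238 -0.38359456  0.165     ] -0.6200676477599207
bar [ 0.45820289 -0.34945882  0.167     ] [ 0.44400142 -0.36743251  0.167     ] [ 0.45110216 -0.35844567  0.167     ] -0.6686908286757327 0.022907104541231453
housing [ 0.45015981 -0.35767507  0.139     ] [np.float64(0.03793293184043763), np.float64(0.02787142118274414), np.float64(0.03838479225117842), np.float64(0.029077631888176577)] -0.6272046025237921 -0.5956328587296514
bar in holder [ 0.00065968 -0.06171908  0.167     ]
nuts [array([ 0.54723612, -0.03480111,  0.0375    ]), array([0.54188165, 0.04577798, 0.0375    ]), array([ 0.45722917, -0.0406257 ,  0.0375    ])] 0.06462260928648256 1.6371486072851549 0.09019521531834578 0.08075679767588413 centre [0.49955541 0.00257614 0.0375    ]
```

Run:
```python
from h import *
from cell import robot
go(robot,[.4505,-.358,.129],-.62)
```

```text
t 1.45 shift [ 1.018 -0.051  2.854] spin 0.013 from [ 0.3986 -0.3256  0.3002] [ 3.1413e+00  1.0000e-04 -6.0700e-01]
```

Emit:
step_arm([
  [[0.5,-0.03,0.3],0.013],
  [[1.018,-0.051,0.8],0.013],
  [[1.018,-0.051,1.3],0.013],
  [[1.018,-0.051,1.8],0.013],
  [[1.018,-0.051,2.2],0.013],
  [[1.018,-0.051,2.5],0.013],
  [[1.018,-0.051,2.7],0.013],
  [[1.018,-0.051,2.85],0.013],
  [[1.018,-0.051,2.85],0.013],
  [[1.018,-0.051,2.85],0.013],
])

```text
time: 2.7
tool_pos: [0.4519, -0.3573, 0.1299]
tool_rot: [3.141, -0.001, -0.618]
contact_force: [-0.4, 0.7, 0.2]
opening: 0.0919
grip_force: 0.0
```

Run:
```python
from h import *
from cell import robot
s=robot.observe(); d=robot.read_camera('wrist'); pickle.dump((s,d),open('w2.pkl','wb'))
print(s['tool_pos'],s['tool_rot'],s['contact_force'])
cv2.imwrite('pics/w2.png',d['pixels'][:,:,::-1])
```

```text
[ 0.4518768  -0.35733728  0.1298736 ] [ 3.14132684e+00 -1.22955509e-03 -6.18292854e-01] [-0.3770472   0.69564169  0.1662947 ]
```

View pics/w2.png

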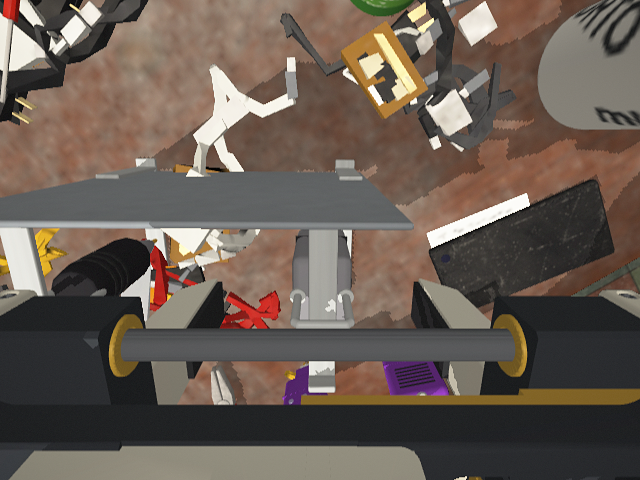

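The programmer is between the fingers: housing at columns 293–352, finger midpoint at about 318, so I shift about 1 mm in tool +y and close.

Emit:
step_arm([
  [[0,0.02,0],0],
  [[0,0.02,0],0],
  [[0,0.02,0],0],
  [[0,0.02,0],0],
  [[0,0.02,0],0],
  [[0,0.02,0],0],
  [[0,0.02,0],0],
  [[0,0.02,0],0],
], hand=255, squeeze=40)

```text
time: 3.75
tool_pos: [0.4509, -0.358, 0.1292]
tool_rot: [3.141, -0.0, -0.618]
contact_force: [-0.5, -0.1, 0.2]
opening: 0.0268
grip_force: 40.0
```

Emit:
step_arm([
  [[0,0,-0.08],0],
  [[0,0,-0.16],0],
  [[0,0,-0.25],0],
  [[0,0,-0.25],0],
  [[0,0,-0.25],0],
])

```text
time: 4.38
tool_pos: [0.4509, -0.3579, 0.1442]
tool_rot: [3.142, 0.0, -0.618]
contact_force: [0.0, -0.9, -1.3]
opening: 0.0263
grip_force: 40.0
```

Run:
```python
from h import *
from cell import robot
s=robot.observe(); d=robot.read_camera('side')
print(s['tool_pos'],s['tool_rot'],s['contact_force'],s['torque'])
w=robot.read_camera('wrist')['pixels'][150:400,200:450,::-1]
e=d['pixels'][150:250,290:430,::-1]
o=np.zeros((500,800,3),np.uint8); o[:375,:375]=cv2.resize(w,(375,375)); o[:300,380:800]=cv2.resize(e,(420,300),interpolation=2)
cv2.imwrite('pics/l.png',o)
```

```text
[ 0.45086691 -0.35788575  0.14419178] [ 3.14156444e+00  7.57187370e-05 -6.18204601e-01] [ 0.01100028 -0.87894673 -1.32804974] [0.10232933 0.06543215 0.00668176]
```

View pics/l.png

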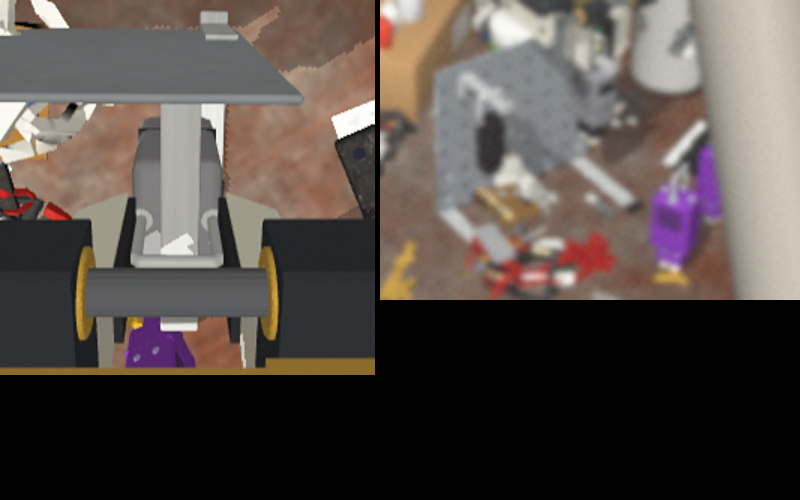

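The programmer is lifted. The wrist crop shows the loop bar sitting clear above the strip, and the lip lies ahead in the drawing direction. I draw it off and then rise.

Emit:
step_arm([
  [[-0.25,0,0],0],
  [[-0.5,0,0],0],
  [[-0.75,0,0],0],
  [[-1.0,0,0],0],
  [[-1.0,0,-0.2],0],
  [[-1.0,0,-0.8],0],
  [[-1.0,0,-1.7],0],
  [[-1.0,0,-2.0],0],
  [[-1.0,0,-2.0],0],
])

```text
time: 5.6
tool_pos: [0.4031, -0.3241, 0.2664]
tool_rot: [3.141, -0.005, -0.618]
contact_force: [0.0, 0.2, -1.7]
opening: 0.0263
grip_force: 40.0
```

Run:
```python
from h import *
from cell import robot
s=robot.observe(); print(s['contact_force'],s['opening'],s['qpos'])
go(robot,[.4995,.0045,.26],.066)
```

```text
[ 0.04086508  0.22072606 -1.7105038 ] 0.026319482859360525 [-8.25548706e-01  2.87248046e-01  1.45126414e+00  7.24900170e-06
  1.39823614e+00  1.36340236e+00]
t 5.6 shift [-1.865 -5.395  0.092] spin -0.6842 from [ 0.4031 -0.3241  0.2664] [ 3.1406 -0.0047 -0.6182]
```

Emit:
step_arm([
  [[-0.4,-0.83,0],-0.11],
  [[-0.8,-1.66,0],-0.22],
  [[-1.2,-2.5,0],-0.34],
  [[-1.6,-3.3,0],-0.46],
  [[-2.0,-4.15,0],-0.57],
  [[-2.376,-4.985,0.09],-0.684],
  [[-2.376,-4.985,0.09],-0.684],
  [[-2.376,-4.985,0.09],-0.684],
  [[-2.376,-4.985,0.09],-0.684],
  [[-2.376,-4.985,0.09],-0.684],
])

```text
time: 6.85
tool_pos: [0.4591, 0.0021, 0.2587]
tool_rot: [3.141, 0.0, 0.063]
contact_force: [-0.4, -0.0, -1.9]
opening: 0.0267
grip_force: 40.0
```

Run:
```python
from h import *
from cell import robot
s=robot.observe(); d=robot.read_camera('wrist'); pickle.dump((s,d),open('w3.pkl','wb'))
print(s['time'],s['tool_pos'],s['tool_rot'],s['qvel'].round(4) if hasattr(s['qvel'],'round') else s['qvel'])
i=d['pixels'][:,:,::-1]
cv2.imwrite('pics/w3.png',cv2.resize(i[80:380,190:450],(692,798))[:600] if 0 else cv2.resize(i[60:360,170:470],(600,600),interpolation=2))
```

```text
6.85 [0.45913673 0.00205663 0.25871317] [3.14141201e+00 2.13243482e-04 6.34704153e-02] [ 0.0031 -0.0014 -0.0022  0.0015 -0.0003 -0.0032]
```

View pics/w3.png

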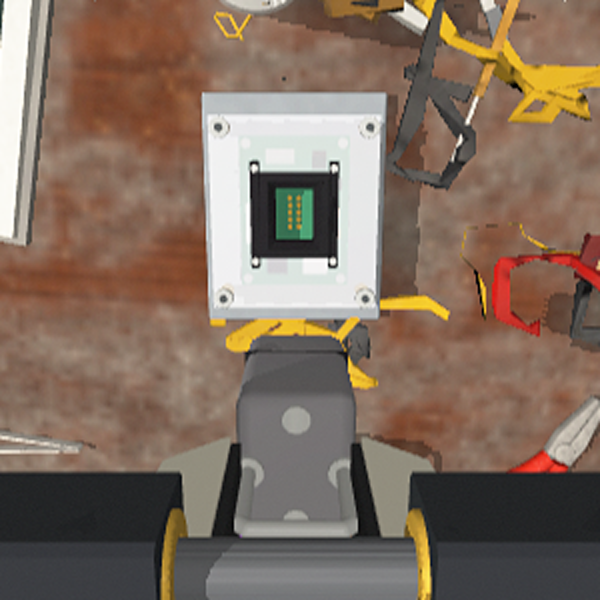

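The jig is fully in view. In crop pixels its nuts are at (219,127), (370,127), (223,299) and (365,298), and the collar spans about (252–336, 173–257). The housing's front top edge is at row about 390 and the loop bar at row about 525.

Run:
```python
from h import *
from cell import robot
s,d=pickle.load(open('w3.pkl','rb')); c=cam(d,s)
F=lambda x,y:(170+x/2,60+y/2)
ang=lambda a,b:np.arctan2((b-a)[1],(b-a)[0])
n=[onz(c,F(*x),.0375) for x in((219,127),(370,127),(223,299),(365,298))]
print('nuts c',np.mean(n,0),ang(n[2],n[0]),ang(n[3],n[1]),ang(n[1],n[0])-np.pi/2,ang(n[3],n[2])-np.pi/2,[np.linalg.norm(n[i]-n[j]) for i,j in((0,1),(0,2),(1,3),(2,3))])
g=cv2.cvtColor(d['pixels'],cv2.COLOR_RGB2HSV)
sub=d['pixels'][125:205,280:355].max(2)
m=(sub<80).astype(np.uint8); cn=max(cv2.findContours(m,0,1)[0],key=cv2.contourArea); m2=cv2.morphologyEx(cv2.drawContours(m*0,[cn],-1,1,-1),cv2.MORPH_OPEN,np.ones((9,9)))
cn=max(cv2.findContours(m2,0,1)[0],key=cv2.contourArea); r=cv2.minAreaRect(cn); bx=cv2.boxPoints(r)+[280,125]; print(r)
w=[onz(c,b+.0,.037) for b in bx]; print('collar',np.mean(w,0),[np.linalg.norm(w[i]-w[i-1]) for i in range(4)],ang(w[0],w[1]))
# programmer in tool frame
Rt=R.from_euler('xyz',s['tool_rot']).as_matrix()
for nm,uv,z in(('front edge L',(240,391),.0098),('front edge R',(354,391),.0098),('bar L',(246,525),.0378),('bar R',(346,525),.0378),('leg L',(253,472),.0098),('leg R',(341,472),.0098)):
    print(nm,Rt.T@(onz(c,F(*uv),s['tool_pos'][2]+z)-s['tool_pos']))
```

```text
nuts c [0.49940801 0.00620103 0.0375    ] 0.056735926123413424 0.06308872399407349 0.06324864316105705 0.07057544848618114 [np.float64(0.07913404133534725), np.float64(0.09192016371863988), np.float64(0.09133412616190914), np.float64(0.07972022080630853)]
((36.5, 42.5), (41.0, 43.0), 90.0)
collar [0.49932904 0.006867   0.037     ] [np.float64(0.04391354379278804), np.float64(0.04596465335454877), np.float64(0.04390889012139178), np.float64(0.04750282516133824)] -1.5075091977294595
front edge L [ 0.02171507 -0.01427593 -0.00980721]
front edge R [ 0.02171547  0.01319978 -0.00980225]
bar L [ 0.00158459 -0.01137559 -0.03780239]
bar R [ 0.00158791  0.0097963  -0.03779857]
leg L [ 0.00026671 -0.01151395 -0.00980214]
leg R [ 0.00026887  0.01046425 -0.00979817]
```

Run:
```python
from h import *
from cell import robot
go(robot,[.4984,.0057,.13],.0635)
```

```text
t 6.9 shift [ 0.656 -0.017  2.146] spin 0.0002 from [0.4592 0.0022 0.2588] [3.1414 0.     0.0637]
```

Emit:
step_arm([
  [[0.3,0,0.3],0],
  [[0.656,-0.017,0.8],0],
  [[0.656,-0.017,1.3],0],
  [[0.656,-0.017,1.7],0],
  [[0.656,-0.017,2.0],0],
  [[0.656,-0.017,2.146],0],
  [[0.656,-0.017,2.146],0],
  [[0.656,-0.017,2.146],0],
  [[0.656,-0.017,2.146],0],
])

```text
time: 8.02
tool_pos: [0.4989, 0.0067, 0.1308]
tool_rot: [3.141, -0.001, 0.066]
contact_force: [-0.5, -0.2, -1.3]
opening: 0.0264
grip_force: 40.0
```

Run:
```python
from h import *
from cell import robot
s=robot.observe(); d=robot.read_camera('wrist'); t=robot.read_camera('top');si=robot.read_camera('side')
print(s['time'],s['tool_pos'],s['tool_rot'],s['contact_force'],s['torque'])
o=np.zeros((600,800,3),np.uint8)
o[:400,:400]=cv2.resize(d['pixels'][60:300,200:440,::-1],(400,400),interpolation=2)
o[:400,400:]=cv2.resize(si['pixels'][240:320,260:340,::-1],(400,400),interpolation=2)
cv2.imwrite('pics/w4.png',o); go(robot,[.4984,.0057,.13],.0635)
```

```text
8.025 [0.49886198 0.00669956 0.13076198] [ 3.14118200e+00 -1.43844741e-03  6.57525232e-02] [-0.51032736 -0.16028431 -1.28051102] [0.02376704 0.06853096 0.0378913 ]
t 8.175 shift [-0.004  0.018  0.007] spin 0.0024 from [0.4986 0.0068 0.1304] [ 3.1414e+00 -7.0000e-04  6.5900e-02]
```

View pics/w4.png

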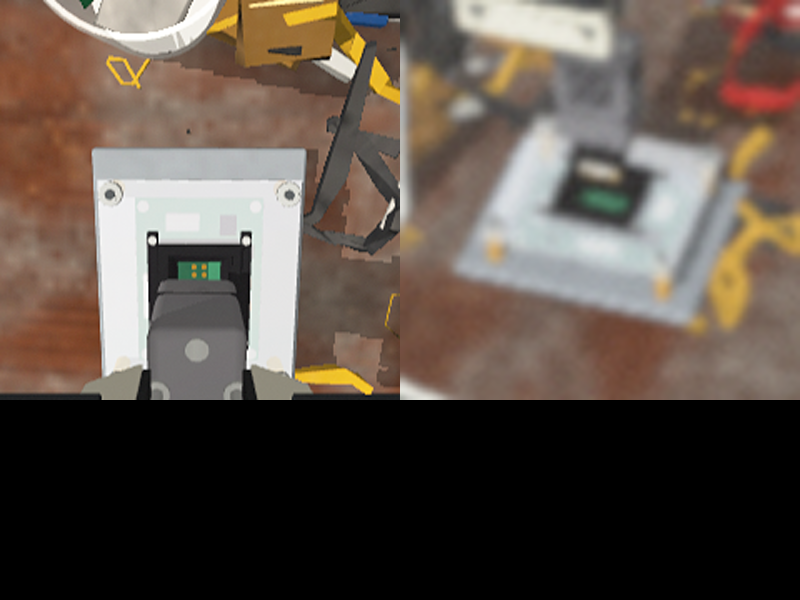

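The housing is centred about 1.2 mm off the collar in tool y, and the correction is +0.02. I descend until the nose is just in.

Emit:
step_arm([
  [[0,0.02,0],0.002],
  [[-0.004,0.02,0.1],0.002],
  [[-0.004,0.02,0.2],0.002],
  [[-0.004,0.02,0.3],0.002],
  [[-0.004,0.02,0.38],0.002],
  [[-0.004,0.02,0.43],0.002],
  [[-0.004,0.02,0.43],0.002],
  [[-0.004,0.02,0.43],0.002],
])

```text
time: 9.18
tool_pos: [0.4984, 0.0056, 0.1044]
tool_rot: [3.141, -0.0, 0.064]
contact_force: [-0.6, 0.4, -2.2]
opening: 0.0263
grip_force: 40.0
```

Run:
```python
from h import *
from cell import robot
s=robot.observe();print(s['contact_force'],s['torque']); go(robot,[.4984,.0057,.0982],.0635)
```

```text
[-0.5678853   0.40845721 -2.22259351] [-0.03317358 -0.00908728 -0.0160232 ]
t 9.175 shift [-0.    -0.002  0.103] spin 0.0004 from [0.4984 0.0056 0.1044] [ 3.1414e+00 -4.0000e-04  6.3900e-02]
```

Emit:
step_arm([
  [[0,0,0.04],0],
  [[0,0,0.08],0],
  [[0,0,0.08],0],
  [[0,0,0.08],0],
])

```text
time: 9.68
tool_pos: [0.4983, 0.0056, 0.0994]
tool_rot: [3.141, -0.0, 0.064]
contact_force: [-0.2, 1.1, -0.0]
opening: 0.0266
grip_force: 40.0
```

Emit:
step_arm([
  [[0,0,0.02],0],
  [[0,0,0.04],0],
  [[0,0,0.04],0],
  [[0,0,0.04],0],
])

```text
time: 10.18
tool_pos: [0.4985, 0.0055, 0.0973]
tool_rot: [3.141, -0.001, 0.064]
contact_force: [-0.5, 0.1, 3.6]
opening: 0.0268
grip_force: 40.0
```

Emit:
step_arm([
  [[0,0,0.02],0],
  [[0,0,0.033],0],
  [[0,0,0.033],0],
  [[0,0,0.033],0],
])

```text
time: 10.68
tool_pos: [0.4984, 0.0056, 0.0952]
tool_rot: [3.141, -0.0, 0.064]
contact_force: [0.0, 0.9, 5.2]
opening: 0.0263
grip_force: 40.0
```

```bash
cat > avg.py <<'E'
from h import *
from cell import robot
f=[];z=[]
for k in range(8):
    robot.read_camera('side'); s=robot.observe(); f.append(s['contact_force']);z.append(s['tool_pos'])
print(s['time'],'F',np.mean(f,0).round(2),np.std(f,0).round(2),'p',np.mean(z,0).round(5),np.std(z,0).round(5))
E
python3 avg.py
```

```text
11.075 F [0.38 0.22 4.88] [0.71 0.3  0.49] p [0.49836 0.00554 0.09513] [3.e-05 1.e-05 3.e-05]
```

Emit:
step_arm([
  [[0,0,0.015],0],
  [[0,0,0.015],0],
])

```text
time: 11.32
tool_pos: [0.4984, 0.0055, 0.0942]
tool_rot: [3.141, -0.0, 0.064]
contact_force: [-0.2, -0.9, 5.8]
opening: 0.0267
grip_force: 40.0
```

```bash
python3 avg.py
```

```text
11.725 F [ 0.08 -0.01  5.7 ] [0.32 0.5  0.24] p [0.49841 0.00554 0.0943 ] [1.e-05 1.e-05 1.e-05]
```

Emit:
step_arm([
  [[0,0,0.015],0],
  [[0,0,0.028],0],
  [[0,0,0.028],0],
])

```text
time: 12.1
tool_pos: [0.4985, 0.0055, 0.0928]
tool_rot: [3.141, -0.001, 0.064]
contact_force: [-0.4, 0.3, 8.3]
opening: 0.0268
grip_force: 40.0
```

```bash
python3 avg.py; python3 avg.py
```

```text
12.5 F [0.12 0.19 7.19] [0.44 0.47 0.33] p [0.49854 0.00555 0.09281] [1.e-05 1.e-05 1.e-05]
12.9 F [0.05 0.21 7.17] [0.47 0.47 0.43] p [0.49853 0.00555 0.09282] [1.e-05 2.e-05 1.e-05]
```

Emit:
step_arm([
  [[0,0,0.005],0],
  [[0,0,0.005],0],
  [[0,0,0.005],0],
  [[0,0,0.005],0],
  [[0,0,0.005],0],
  [[0,0,0.005],0],
  [[0,0,0.005],0],
  [[0,0,0.005],0],
  [[0,0,0.005],0],
  [[0,0,0.005],0],
])

```text
time: 14.15
tool_pos: [0.4985, 0.0056, 0.0925]
tool_rot: [3.141, -0.001, 0.064]
contact_force: [0.4, 0.2, 7.9]
opening: 0.0266
grip_force: 40.0
```

```bash
python3 avg.py; python3 avg.py
```

```text
14.55 F [0.36 0.06 7.43] [0.57 0.41 0.5 ] p [0.49856 0.00556 0.09255] [1.e-05 1.e-05 1.e-05]
14.95 F [0.08 0.43 7.3 ] [0.16 0.32 0.57] p [0.49856 0.00554 0.09256] [1.e-05 1.e-05 1.e-05]
```

Emit:
step_arm([
  [[0,0,0],0],
  [[0,0,0],0],
  [[0,0,0],0],
  [[0,0,0],0],
  [[0,0,0],0],
  [[0,0,0],0],
  [[0,0,0],0],
  [[0,0,0],0],
  [[0,0,0],0],
  [[0,0,0],0],
])

```text
time: 16.2
tool_pos: [0.4986, 0.0056, 0.0926]
tool_rot: [3.141, -0.001, 0.064]
contact_force: [-0.5, 0.6, 6.7]
opening: 0.0263
grip_force: 40.0
```

```bash
python3 avg.py; python3 avg.py; python3 -c "
from cell import robot
print(robot.hand_in())"
```

```text
16.6 F [-0.08  0.51  7.5 ] [0.58 0.31 0.34] p [0.49855 0.00555 0.09255] [1.e-05 1.e-05 1.e-05]
17.0 F [-0.42  0.32  7.47] [0.3  0.55 0.54] p [0.49856 0.00555 0.09256] [1.e-05 1.e-05 1.e-05]
the job is handed in; nothing more can be done
None
```

The programmer is off its hook and pressed into the jig collar at about 6 mm contact travel (spring force about 9 N), judged from force and height rather than by sighting the scribed line; I held it there about 2.9 s and handed the job in at 17.0 s, still pressed.

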